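Slide the kitchen scale away under the spice shelf

ROBOT

A 6-joint arm with a two-finger parallel gripper is mounted at the origin on a cart in front of the work surface, level with it; the furniture and walls round the work are solid. World frame = base frame: x ahead of the robot, y to its left, z up, the work surface at z = 0. Lengths are in m, angles in rad, forces in N, time in s.
With the tool pointing down it reaches from about 0.325 to 0.9 m from the base axis. Payload 6.1 kg.
Tool frame: the origin (TCP) lies between the finger pads; the fingertips stand 11 mm ahead of it and the grasp point (between the pads) lies 8 mm behind it; z points along the fingers, y is the line along which they close (so a half turn about z gives the same grasp; the last joint's range is limited). The gripper opens to 85 mm and grips with 20 to 120 N. Pads are 22 mm wide; open, the fingers measure 114 mm over their backs; the gripper's body (76 mm by 85 mm) begins 54 mm behind the grasp point. The pads swing forward as they close: fully open they stand 13 mm farther back than shut.
Start: joints at [1.057, 0.22, 1.526, -0, 1.395, -0.126], TCP at [0.236, 0.579, 0.242] pointing down, gripper open.
Joint ranges: [-2.98, 2.98], [-0.91, 2.08], [0.09, 2.57], [-1.24, 4.39], [0.2, 2.65], [-2.68, 2.68]. Speed limits (rad/s): [2.57, 2.57, 3.01, 3.14, 3.14, 3.14].

INTERFACE

Orientations are given as a rotation vector (axis times angle).
In Python, from plant import sensors, optics, ctrl gives the robot as it stands. The module is installed in compiled form; this text tells all that it offers.
- The arm moves only by the tool arm_command, never from a script. Its argument "rows" is a list of rows, each an object of numbers: "grip": the opening, from 0 (shut) to 1 (fully open); "x", "y", "z": the shift along the world's x, y, z in m; "wx", "wy", "wz": the turn, a rotation vector about the world's x, y, z in degrees. In form: [{"grip": .., "x": .., "y": .., "z": .., "wx": .., "wy": .., "wz": ..}, ...]. A call has 1 to 10 rows; each row shifts and turns the commanded pose from where the row before left it; what a row does not reach is not made up. A row lasts 1/12 s, in which the tool goes at most 41.7 mm and 7.16 degrees, less where a joint would pass 70% of its speed; a pose out of reach is approached as far as the arm can. A call with a gripper value outside its range is refused whole. The fingers move at their own pace and stop on an object; "force" is the grip in N (left out, the last holds). Time passes only in rows, so rows that do not move let the fingers close. It gives the time, the measured TCP pose, the force, the opening and the grip force at its end, in the units of the state.
- sensors.get_state(): the state, without advancing time (a new reading comes with each control period).
- optics.snapshot(name): name is "scene" or "top" or "wrist"; returns the picture (400x640x3 uint8, red, green, blue); there is no depth.
- optics.calibration(name): a dict with "fx", "fy", "cx", "cy" (pixels), "R" (3x3) and "t" (3): a world point X has camera coordinates R X + t; the wrist camera has in their place "tool_from_camera" (4x4, takes a point from camera to tool coordinates, whose origin is the TCP and whose axes are the flange's). Camera axes: x right, y down, z forward; pixel columns grow to the right and rows downward; lengths in m; the calibration is good to about 2 mm. A picture is of the moment at which its call begins: read the wrist's pose just before it. calibration takes no time and is no camera call.
- ctrl.hand_in(): hands the job in; it is judged then, once.
The state is a dict: "clock": time; "qpos": joint angles; "joint_velocities": joint speeds; "effort": joint torques, N m; "tool_pos": TCP position; "eef_rot": TCP orientation; "wrist_force": force on the tool from outside, world axes, zero at the start; "moment": the same for the moment, N m; "width": opening from 0.0 (shut) to 1.0 (fully open); "gripper_force": force on a finger pad.
Only numpy, scipy, OpenCV 4.12 (cv2) and the standard library are available. Lean on these libraries where they do the work, as an engineer would, in place of code of your own. Each camera call takes 0.05 s, during which the arm holds its last target. There are 200 camera calls.

TASK

Put the kitchen scale away by pushing only: first push the food tin that stands in its way sideways, away from the scale, until the whole tin stands clear past that end of the low wooden spice shelf, without tipping it. Then push the scale across the worktop into line with the opening under the shelf and straight in until its far edge rests square against the back of the bay. Lift nothing, and leave everything else, including the jars on the shelf, where it stands.

Things in the scene. Friction and masses are not known exactly. Their poses are not given: they have to be found in the camera images.
- shelf: Fixed low wooden shelf, 120 deep (x), 224 wide (y), 42 high; 3 loose jars 72 high on it, fronts at x=-25 mm. Origin on the worktop under its centre; x runs from open front (x=-60) to closed back, y left, z up. Bay under the 12 mm top: 30 high, 196 wide between 14 mm side panels (y=+-98), worktop as floor; back panel's inner face, the stop, at x=+50 mm. All mm.
- scale: Loose white digital scale, 0.45 kg, 150 deep (x), 180 wide (y), corners r 14; plate 14-20 mm up, base below it 2 mm smaller all round, feet 3 mm, steel pan to 23 mm. Origin on the worktop under its centre; x points away from the display edge (which faces the robot, within 0.3 rad of the shelf's heading). Fully home: x=-25, y=0 mm of the shelf, near 40 mm still out. Turns if pushed off centre.
- tin: Loose short food tin standing upright, a plain cylinder 75 mm across and 58 mm high, 0.25 kg; in front of the shelf beside the scale, on the other side of the shelf's middle line. Origin on the worktop under its axis; z up. It can tip if pushed near its top.
- jar_a: Jar on the right end of the shelf (66x56x72 mm), origin at the middle of its foot; to be left alone.
- jar_b: Jar in the middle of the shelf, same size; to be left alone.
- jar_c: Jar on the left end of the shelf, same size; to be left alone.
- lemon: Lemon, 78x55x56 mm, on the right of the worktop; to be left alone.
- matches: Matchbox, 36x53x15 mm, at the back left of the worktop behind the onion; to be left alone.
- spoon: Teaspoon, 130 mm long, near the front edge on the left; to be left alone.
- onion_1: Red onion, 84 mm, at the back left by the hob; to be left alone.
Things that resemble listed ones, but are neither listed nor needed, are in the scene too. What is shaped like the tin but pink is not meant.

How it is judged:
By the outcome, as a careful person would: the job done as asked, in the order asked, and still so for the second after the job is handed in, with the robot touching nothing.
It also fails if it takes over 51 s, if anything falls off the work surface, if the arm or the gripper's body presses on something with over 40 N, if the wrist force passes 120 N, or if a joint passes its speed limit or range.

## Working session

There is one attempt and no reset: what is moved stays moved. The work goes in short steps, Python scripts to look and compute and a tool call to move; the robot and the scene stay as the last step left them, time stands still between calls to the robot, and variables do not carry over. Pictures are saved under pics/ and viewed, at most 10 in all, crops included, and the job is handed in when it is done.

Besides the shell and the picture viewer there is one more tool, called after "Call:" by a JSON object that holds its "op" and its "data". arm_command: Moves the arm, as the interface text tells. Its arguments: {"type":"object","properties":{"rows":{"type":"array"},"force":{"type":"number"}},"required":["rows"]}

```bash
mkdir -p pics; python3 - <<'E'
from plant import sensors, optics
import cv2,json,numpy as np
s=sensors.get_state(); print({k:np.round(v,3).tolist() for k,v in s.items()})
for n in ("top","scene"):
    cv2.imwrite(f"pics/{n}0.png",optics.snapshot(n)[:,:,::-1])
    c=optics.calibration(n); print(n,{k:np.round(v,4).tolist() for k,v in c.items()})
print(optics.calibration("wrist")["tool_from_camera"])
E
```

```text
{'clock': 0.0, 'qpos': [1.057, 0.221, 1.528, 0.0, 1.395, -0.126], 'joint_velocities': [-0.0, 0.002, -0.002, 0.002, -0.002, -0.0], 'effort': [0.0, -49.69, -38.939, -0.0, 0.011, -0.0], 'tool_pos': [0.236, 0.578, 0.241], 'eef_rot': [-0.605, -3.082, 0.003], 'wrist_force': [0.304, -0.975, -0.379], 'moment': [0.038, 0.007, 0.009], 'gripper_force': 0.0, 'width': 0.999}
top {'fx': 450.1867, 'fy': 450.1867, 'cx': 324.2654, 'cy': 197.1038, 'R': [[-0.0272, -0.9996, -0.0067], [-0.9962, 0.0276, -0.0828], [0.0829, 0.0044, -0.9965]], 't': [-0.0056, 0.5779, 1.1954]}
scene {'fx': 516.0462, 'fy': 516.0462, 'cx': 323.3625, 'cy': 190.4201, 'R': [[0.4756, -0.8794, -0.0203], [-0.5931, -0.3036, -0.7457], [0.6496, 0.3667, -0.666]], 't': [-0.2796, 0.3723, 1.0129]}
[[-7.83434286e-05 -9.56249169e-01 -2.92553449e-01  7.42809334e-02]
 [ 9.99999760e-01 -2.76153380e-04  6.34851617e-04 -3.59134306e-04]
 [-6.87865955e-04 -2.92553329e-01  9.56248962e-01 -1.31469040e-01]
 [ 0.00000000e+00  0.00000000e+00  0.00000000e+00  1.00000000e+00]]
```

View pics/top0.png

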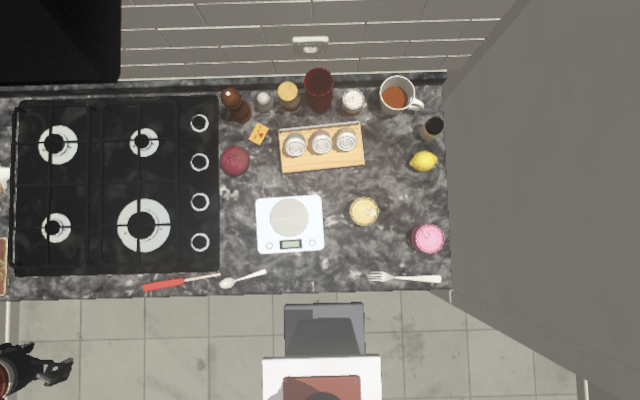

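View pics/scene0.png

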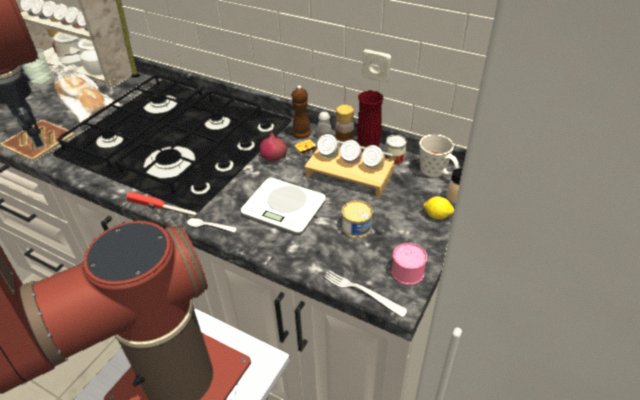

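The top view shows the shelf at (322,147) with 3 jars, the white scale at (290,223), a yellow-lidded tin at (364,211), the pink lookalike at (428,238), the lemon at (424,161) and the spoon at (243,279).

Things that could be taken for the tin are the yellow-topped tin (364,211), the pink tin (428,238), the white jar (353,100), the yellow jar (288,95) and the mug (397,95). I choose (364,211): it stands in front of the shelf beside the scale and isn't pink. I'll measure it and check it in a crop.

```bash
cat > h.py <<'E'
import numpy as np, cv2
from plant import sensors, optics
def ray(name,uv,z):
    c=optics.calibration(name); R,t=np.array(c["R"]),np.array(c["t"])
    uv=np.atleast_2d(uv).astype(float)
    d=np.c_[(uv[:,0]-c["cx"])/c["fx"],(uv[:,1]-c["cy"])/c["fy"],np.ones(len(uv))]@R
    C=-R.T@t
    return (C+d*((z-C[2])/d[:,2])[:,None])[:,:2]
def blob(mask,near):
    mask=cv2.morphologyEx(mask.astype(np.uint8),cv2.MORPH_CLOSE,np.ones((3,3)))
    cs,_=cv2.findContours(mask,cv2.RETR_EXTERNAL,cv2.CHAIN_APPROX_NONE)
    cs=[c for c in cs if cv2.contourArea(c)>30]
    return min(cs,key=lambda c:abs(cv2.pointPolygonTest(c,near,True)) if cv2.pointPolygonTest(c,near,False)<0 else 0)
def rect(name,c,z):
    p=ray(name,c[:,0],z).astype(np.float32)
    (cx,cy),(w,h),a=cv2.minAreaRect(p*1000)
    b=cv2.boxPoints(((cx,cy),(w,h),a))
    return (cx,cy),(w,h),a,b
E
python3 - <<'E'
from h import *
im=optics.snapshot("top"); hsv=cv2.cvtColor(im,cv2.COLOR_RGB2HSV); H,S,V=[hsv[:,:,i].astype(int) for i in range(3)]
print("cam",-np.array(optics.calibration("top")["R"]).T@optics.calibration("top")["t"])
for p in [(300,165),(358,135),(265,240),(364,205),(368,220),(340,168),(428,238)]: print(p,hsv[p[1],p[0]])
wood=(H>8)&(H<25)&(S>70)&(V>120)
c=blob(wood,(322,163)); print("shelf",*[np.round(v,3).tolist() for v in rect("top",c,.042)])
wh=(V>170)&(S<40); c2=blob(wh,(265,240)); print("scale",*[np.round(v,3).tolist() for v in rect("top",c2,.020)])
y=(H>12)&(H<35)&(S>60)&(V>110); c3=blob(y,(364,211)); (u,v),r=cv2.minEnclosingCircle(c3); print("tin",u,v,r,ray("top",[u,v],.058))
pk=(H>160)&(S>80)&(V>120); c4=blob(pk,(428,238)); (u,v),r=cv2.minEnclosingCircle(c4); print("pink",u,v,r,ray("top",[u,v],.05))
le=(H>22)&(H<32)&(S>150)&(V>120); c5=blob(le,(424,161)); (u,v),r=cv2.minEnclosingCircle(c5); print("lemon",u,v,r,ray("top",[u,v],.028))
o=im.copy()
for q in (c,c2,c3,c4,c5): cv2.drawContours(o,[q],-1,(0,255,0),1)
A=cv2.resize(np.hstack([im[110:270,240:450],o[110:270,240:450]])[:,:],None,fx=1.9,fy=1.9,interpolation=cv2.INTER_NEAREST)
s=cv2.resize(optics.snapshot("scene")[140:250,230:450],(798,399))[:, :]
cv2.imwrite("pics/crop1.png",cv2.cvtColor(np.vstack([A[:300,:798],s[:300]]) ,cv2.COLOR_RGB2BGR))
E
```

```text
cam [ 0.47639243 -0.0267696   1.23907663]
(300, 165) [ 19  81 239]
(358, 135) [ 19  85 238]
(265, 240) [105   8 255]
(364, 205) [ 24  61 245]
(368, 220) [ 22  68 245]
(340, 168) [ 13  34 120]
(428, 238) [170  49 245]
shelf [709.766, -15.816] [116.887, 225.026] 4.753 [[642.2000122070312, 91.46700286865234], [660.8469848632812, -132.78500366210938], [777.3319702148438, -123.0999984741211], [758.6859741210938, 101.15299987792969]]
scale [510.299, 60.308] [228.578, 172.927] 88.406 [[420.69000244140625, -51.53200149536133], [593.551025390625, -56.340999603271484], [599.9080200195312, 172.1490020751953], [427.0469970703125, 176.95799255371094]]
tin 363.4603271484375 210.73016357421875 14.715882301330566 [[ 0.53596784 -0.12342509]]
pink 421.0 238.5 12.54003620147705 [[ 0.45924785 -0.27256374]]Traceback (most recent call last):
  File "<stdin>", line 10, in <module>
  File "h.py", line 13, in blob
    return min(cs,key=lambda c:abs(cv2.pointPolygonTest(c,near,True)) if cv2.pointPolygonTest(c,near,False)<0 else 0)
ValueError: min() iterable argument is empty
```

```bash
cat >> h.py <<'E'
def scale_rect():
    im=optics.snapshot("top"); hsv=cv2.cvtColor(im,cv2.COLOR_RGB2HSV)
    m=((hsv[:,:,2]>205)&(hsv[:,:,1]<30)).astype(np.uint8)
    m=cv2.morphologyEx(m,cv2.MORPH_OPEN,np.ones((4,4)))
    cs,_=cv2.findContours(m,cv2.RETR_EXTERNAL,cv2.CHAIN_APPROX_NONE)
    def ok(c):
        x,y=c[:,0].mean(0); return 230<x<420 and 150<y<270
    c=max([c for c in cs if ok(c)],key=cv2.contourArea)
    return im,c,rect("top",c,.020)
E
python3 - <<'E'
from h import *
im,c2,r=scale_rect(); print("scale",*[np.round(v,3).tolist() for v in r])
hsv=cv2.cvtColor(im,cv2.COLOR_RGB2HSV); H,S,V=[hsv[:,:,i].astype(int) for i in range(3)]
wood=(H>8)&(H<25)&(S>60)&(V>120); c=blob(wood,(322,163))
y=(H>12)&(H<35)&(S>50)&(V>110); c3=blob(y,(364,211))
o=im.copy()
for q in (c,c2,c3): cv2.drawContours(o,[q],-1,(0,255,0),1)
print(hsv[161,424],hsv[238,424])
A=cv2.resize(np.hstack([im[110:270,240:450],o[110:270,240:450]]),None,fx=1.9,fy=1.9,interpolation=cv2.INTER_NEAREST)[:,:798]
s=cv2.resize(optics.snapshot("scene")[170:248,270:470],(798,299))
cv2.imwrite("pics/crop1.png",cv2.cvtColor(np.vstack([cv2.resize(A,(798,300)),s]) ,cv2.COLOR_RGB2BGR))
E
```

```text
scale [507.095, 72.667] [154.446, 180.041] 2.339 [[426.2619934082031, 159.46099853515625], [433.6099853515625, -20.430999755859375], [587.927001953125, -14.126999855041504], [580.5789794921875, 165.76400756835938]]
[ 30 109 246] [170  46 240]
```

View pics/crop1.png

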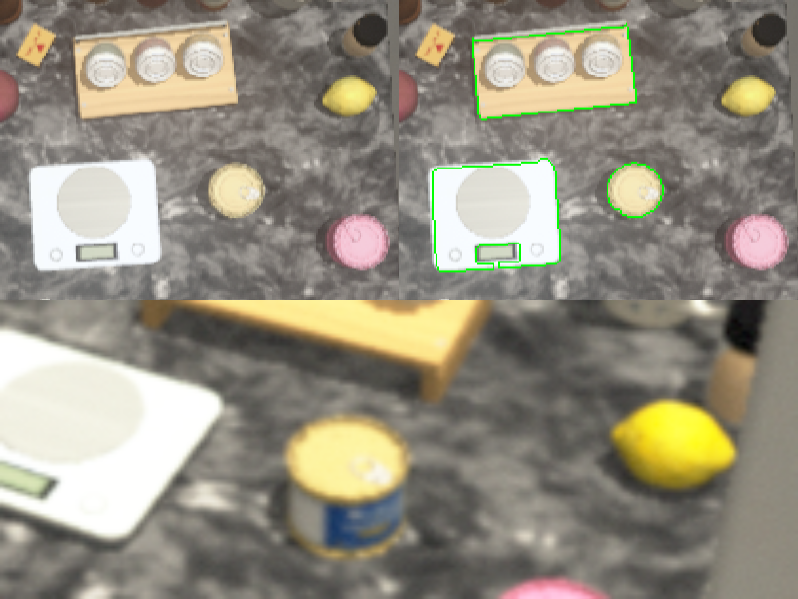

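The crop confirms it: the yellow-lidded, blue-labelled tin stands right of the scale, clear of the shelf, with the pink tin and the lemon well to its right. Plan: cradle the tin between half-open fingers and push it along the shelf's −y direction by about 78 mm.

Call:
{"op": "arm_command", "data": {"rows": [{"grip": 0.5,"x": 0.0147,"y": -0.0315,"z": 0,"wx": 0,"wy": 0,"wz": -3.15},{"grip": 0.5,"x": 0.0147,"y": -0.0315,"z": 0,"wx": 0,"wy": 0,"wz": -3.15},{"grip": 0.5,"x": 0.0147,"y": -0.0315,"z": 0,"wx": 0,"wy": 0,"wz": -3.15},{"grip": 0.5,"x": 0.0147,"y": -0.0315,"z": 0,"wx": 0,"wy": 0,"wz": -3.15},{"grip": 0.5,"x": 0.0147,"y": -0.0315,"z": 0,"wx": 0,"wy": 0,"wz": -3.15},{"grip": 0.5,"x": 0.0147,"y": -0.0315,"z": 0,"wx": 0,"wy": 0,"wz": -3.15},{"grip": 0.5,"x": 0.0147,"y": -0.0315,"z": 0,"wx": 0,"wy": 0,"wz": -3.15},{"grip": 0.5,"x": 0.0147,"y": -0.0315,"z": 0,"wx": 0,"wy": 0,"wz": -3.15},{"grip": 0.5,"x": 0.0147,"y": -0.0315,"z": 0,"wx": 0,"wy": 0,"wz": -3.15},{"grip": 0.5,"x": 0.0147,"y": -0.0315,"z": 0,"wx": 0,"wy": 0,"wz": -3.15}]}}

```text
clock: 1.08
tool_pos: [0.3837, 0.262, 0.2424]
eef_rot: [1.423, 2.801, 0.001]
wrist_force: [1.0, -0.1, 0.7]
width: 0.5
gripper_force: 0.0
```

Call:
{"op": "arm_command", "data": {"rows": [{"grip": 0.5,"x": 0.0147,"y": -0.0315,"z": 0,"wx": 0,"wy": 0,"wz": -3.15},{"grip": 0.5,"x": 0.0147,"y": -0.0315,"z": 0,"wx": 0,"wy": 0,"wz": -3.15},{"grip": 0.5,"x": 0.0147,"y": -0.0315,"z": 0,"wx": 0,"wy": 0,"wz": -3.15},{"grip": 0.5,"x": 0.0147,"y": -0.0315,"z": 0,"wx": 0,"wy": 0,"wz": -3.15},{"grip": 0.5,"x": 0.0147,"y": -0.0315,"z": 0,"wx": 0,"wy": 0,"wz": -3.15},{"grip": 0.5,"x": 0.0147,"y": -0.0315,"z": 0,"wx": 0,"wy": 0,"wz": -3.15},{"grip": 0.5,"x": 0.0147,"y": -0.0315,"z": 0,"wx": 0,"wy": 0,"wz": -3.15},{"grip": 0.5,"x": 0.0147,"y": -0.0315,"z": 0,"wx": 0,"wy": 0,"wz": -3.15},{"grip": 0.5,"x": 0.0147,"y": -0.0315,"z": 0,"wx": 0,"wy": 0,"wz": -3.15},{"grip": 0.5,"x": 0.0147,"y": -0.0315,"z": 0,"wx": 0,"wy": 0,"wz": -3.15}]}}

```text
clock: 1.92
tool_pos: [0.5307, -0.0532, 0.2423]
eef_rot: [2.13, 2.309, 0.0]
wrist_force: [0.5, -0.3, 0.1]
width: 0.5
gripper_force: 0.0
```

Call:
{"op": "arm_command", "data": {"rows": [{"grip": 0.5,"z": -0.03},{"grip": 0.5,"z": -0.03},{"grip": 0.5,"z": -0.03},{"grip": 0.5,"z": -0.03},{"grip": 0.5,"z": -0.03},{"grip": 0.5,"z": -0.03},{"grip": 0.5,"z": -0.03},{"grip": 0.5,"z": -0.004},{"grip": 0.5,"z": -0.004},{"grip": 0.5,"z": -0.004}]}}

```text
$.rows[0]: bad value
```

```bash
python3 - <<'E'
from h import *
s=sensors.get_state(); print(s["tool_pos"],s["wrist_force"])
a=optics.snapshot("scene")[130:290,220:460]; b=optics.snapshot("wrist")
cv2.imwrite("pics/c2.png",np.vstack([cv2.resize(a,(480,320)),cv2.resize(b,(448,280))[:, :] if 0 else cv2.copyMakeBorder(cv2.resize(b,(448,280)),0,0,0,32,0)])[:,:,::-1])
E
```

```text
[ 0.53074683 -0.05319233  0.24232795] [ 0.54862456 -0.34516816  0.05315935]
```

View pics/c2.png

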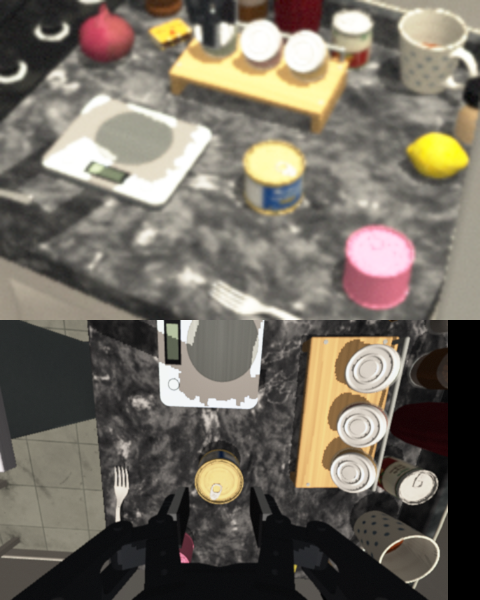

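The arm has not moved, because every row needs all its keys. The wrist view shows the tin at (218,480) centred between the fingers. I'll descend with complete rows.

Call:
{"op": "arm_command", "data": {"rows": [{"grip": 0.5,"x": 0,"y": 0,"z": -0.03,"wx": 0,"wy": 0,"wz": 0},{"grip": 0.5,"x": 0,"y": 0,"z": -0.03,"wx": 0,"wy": 0,"wz": 0},{"grip": 0.5,"x": 0,"y": 0,"z": -0.03,"wx": 0,"wy": 0,"wz": 0},{"grip": 0.5,"x": 0,"y": 0,"z": -0.03,"wx": 0,"wy": 0,"wz": 0},{"grip": 0.5,"x": 0,"y": 0,"z": -0.03,"wx": 0,"wy": 0,"wz": 0},{"grip": 0.5,"x": 0,"y": 0,"z": -0.03,"wx": 0,"wy": 0,"wz": 0},{"grip": 0.5,"x": 0,"y": 0,"z": -0.03,"wx": 0,"wy": 0,"wz": 0},{"grip": 0.5,"x": 0,"y": 0,"z": -0.004,"wx": 0,"wy": 0,"wz": 0},{"grip": 0.5,"x": 0,"y": 0,"z": -0.004,"wx": 0,"wy": 0,"wz": 0},{"grip": 0.5,"x": 0,"y": 0,"z": -0.004,"wx": 0,"wy": 0,"wz": 0}]}}

```text
clock: 2.85
tool_pos: [0.5312, -0.0513, 0.0213]
eef_rot: [2.125, 2.312, 0.001]
wrist_force: [1.6, -0.5, 0.3]
width: 0.499
gripper_force: 0.0
```

```bash
python3 - <<'E'
from h import *
a=optics.snapshot("scene")[130:290,220:460]; b=optics.snapshot("wrist")
cv2.imwrite("pics/c3.png",np.vstack([cv2.resize(a,(480,320)),cv2.copyMakeBorder(cv2.resize(b,(448,280)),0,0,0,32,0)])[:,:,::-1])
E
```

```text
(no output)
```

View pics/c3.png

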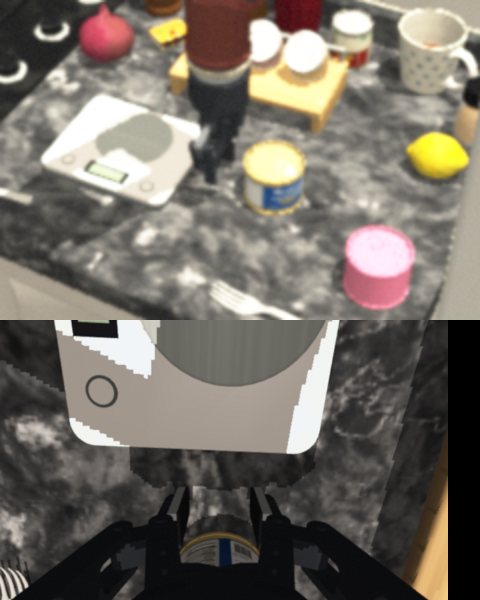

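The gripper stands between the scale and the tin, touching neither. Pushing now.

Call:
{"op": "arm_command", "data": {"rows": [{"grip": 0.5,"x": 0.0005,"y": -0.0054,"z": 0,"wx": 0,"wy": 0,"wz": 0},{"grip": 0.5,"x": 0.0005,"y": -0.0054,"z": 0,"wx": 0,"wy": 0,"wz": 0},{"grip": 0.5,"x": 0.0005,"y": -0.0054,"z": 0,"wx": 0,"wy": 0,"wz": 0},{"grip": 0.5,"x": 0.0005,"y": -0.0054,"z": 0,"wx": 0,"wy": 0,"wz": 0},{"grip": 0.5,"x": 0.0005,"y": -0.0054,"z": 0,"wx": 0,"wy": 0,"wz": 0},{"grip": 0.5,"x": 0.0005,"y": -0.0054,"z": 0,"wx": 0,"wy": 0,"wz": 0},{"grip": 0.5,"x": 0.0005,"y": -0.0054,"z": 0,"wx": 0,"wy": 0,"wz": 0},{"grip": 0.5,"x": 0.0005,"y": -0.0054,"z": 0,"wx": 0,"wy": 0,"wz": 0},{"grip": 0.5,"x": 0.0005,"y": -0.0054,"z": 0,"wx": 0,"wy": 0,"wz": 0},{"grip": 0.5,"x": 0.0005,"y": -0.0054,"z": 0,"wx": 0,"wy": 0,"wz": 0}]}}

```text
clock: 3.78
tool_pos: [0.5354, -0.1057, 0.0204]
eef_rot: [-2.127, -2.312, -0.0]
wrist_force: [-0.4, 2.3, 2.4]
width: 0.503
gripper_force: 1.3
```

Call:
{"op": "arm_command", "data": {"rows": [{"grip": 0.5,"x": 0.0005,"y": -0.0054,"z": 0,"wx": 0,"wy": 0,"wz": 0},{"grip": 0.5,"x": 0.0005,"y": -0.0054,"z": 0,"wx": 0,"wy": 0,"wz": 0},{"grip": 0.5,"x": 0.0005,"y": -0.0054,"z": 0,"wx": 0,"wy": 0,"wz": 0},{"grip": 0.5,"x": 0.0005,"y": -0.0054,"z": 0,"wx": 0,"wy": 0,"wz": 0},{"grip": 0.5,"x": 0.0005,"y": -0.0054,"z": 0,"wx": 0,"wy": 0,"wz": 0},{"grip": 0.5,"x": 0.0005,"y": -0.0054,"z": 0,"wx": 0,"wy": 0,"wz": 0},{"grip": 0.5,"x": 0.0005,"y": -0.0054,"z": 0,"wx": 0,"wy": 0,"wz": 0},{"grip": 0.5,"x": 0.0005,"y": -0.0054,"z": 0,"wx": 0,"wy": 0,"wz": 0},{"grip": 0.5,"x": 0.0005,"y": -0.0054,"z": 0,"wx": 0,"wy": 0,"wz": 0},{"grip": 0.5,"x": 0.0005,"y": -0.0054,"z": 0,"wx": 0,"wy": 0,"wz": 0}]}}

```text
clock: 4.62
tool_pos: [0.5404, -0.1599, 0.0203]
eef_rot: [-2.127, -2.312, 0.0]
wrist_force: [0.5, 3.6, 3.2]
width: 0.5
gripper_force: 1.5
```

```bash
cat >> h.py <<'E'
O=np.array([711.3,-15.7]); A=np.array([[.9966,.083],[-.083,.9966]])
def toshelf(p): return A@(np.asarray(p)-O)
def tin():
    im=optics.snapshot("top"); hsv=cv2.cvtColor(im,cv2.COLOR_RGB2HSV); H,S,V=[hsv[:,:,i].astype(int) for i in range(3)]
    m=((H>15)&(H<29)&(S>50)&(V>110)).astype(np.uint8); m[:185]=0; m[235:]=0; m[:,:340]=0; m[:,420:]=0
    c=max(cv2.findContours(m,cv2.RETR_EXTERNAL,cv2.CHAIN_APPROX_NONE)[0],key=cv2.contourArea)
    (u,v),r=cv2.minEnclosingCircle(c); return u,v,r,ray("top",[u,v],.058)[0]*1000
E
python3 - <<'E'
from h import *
t=tin(); print(t,toshelf(t[3]))
E
```

```text
Traceback (most recent call last):
  File "h.py", line 33, in tin
    c=max(cv2.findContours(m,cv2.RETR_EXTERNAL,cv2.CHAIN_APPROX_NONE)[0],key=cv2.contourArea)
ValueError: max() iterable argument is empty
```

Call:
{"op": "arm_command", "data": {"rows": [{"grip": 0.5,"x": -0.0015,"y": 0.018,"z": 0,"wx": 0,"wy": 0,"wz": 0},{"grip": 0.5,"x": -0.0015,"y": 0.022,"z": 0,"wx": 0,"wy": 0,"wz": 0},{"grip": 1,"x": 0,"y": 0,"z": 0.035,"wx": 0,"wy": 0,"wz": 0},{"grip": 1,"x": 0,"y": 0,"z": 0.035,"wx": 0,"wy": 0,"wz": 0},{"grip": 1,"x": 0,"y": 0.02,"z": 0.03,"wx": 0,"wy": 0,"wz": 0},{"grip": 1,"x": -0.0046,"y": 0.035,"z": 0,"wx": 0,"wy": 0,"wz": 0},{"grip": 1,"x": -0.0046,"y": 0.035,"z": 0,"wx": 0,"wy": 0,"wz": 0},{"grip": 1,"x": -0.0046,"y": 0.035,"z": 0,"wx": 0,"wy": 0,"wz": 0},{"grip": 1,"x": -0.0046,"y": 0.035,"z": 0,"wx": 0,"wy": 0,"wz": 0},{"grip": 1,"x": -0.0046,"y": 0.035,"z": 0,"wx": 0,"wy": 0,"wz": 0}]}}

```text
clock: 5.5
tool_pos: [0.514, 0.0763, 0.1202]
eef_rot: [2.127, 2.311, -0.001]
wrist_force: [-0.5, -0.8, 0.4]
width: 0.997
gripper_force: 0.0
```

Call:
{"op": "arm_command", "data": {"rows": [{"grip": 1,"x": -0.0046,"y": 0.035,"z": 0,"wx": 0,"wy": 0,"wz": 0},{"grip": 1,"x": -0.0046,"y": 0.035,"z": 0,"wx": 0,"wy": 0,"wz": 0},{"grip": 1,"x": -0.0046,"y": 0.035,"z": 0,"wx": 0,"wy": 0,"wz": 0},{"grip": 1,"x": -0.0046,"y": 0.03,"z": 0,"wx": 0,"wy": 0,"wz": 0},{"grip": 1,"x": 0,"y": 0,"z": 0,"wx": 0,"wy": 0,"wz": 0}]}}

```text
clock: 5.92
tool_pos: [0.4951, 0.2146, 0.1202]
eef_rot: [-2.122, -2.316, -0.002]
wrist_force: [0.2, -0.2, 0.3]
width: 1.003
gripper_force: 0.0
```

```bash
python3 - <<'E'
from h import *
t=tin(); print(t,toshelf(t[3]))
s=sensors.get_state(); print(s["tool_pos"],s["width"])
im,c,r=scale_rect(); print(*[np.round(v,1).tolist() for v in r],toshelf(r[0]))
b=optics.snapshot("wrist")
cv2.imwrite("pics/c4.png",np.vstack([cv2.resize(im[100:280,220:460],(400,300)),cv2.resize(b,(400,250))])[:,:,::-1])
E
```

```text
(392.91357421875, 208.12962341308594, 15.407721519470215, array([ 540.66968516, -200.89068778])) [-185.42099885 -170.39872331]
[0.49547694 0.2124432  0.12001658] 1.0009165915900105
[507.1, 72.7] [154.4, 180.0] 2.3 [[426.29998779296875, 159.5], [433.6000061035156, -20.399999618530273], [587.9000244140625, -14.100000381469727], [580.5999755859375, 165.8000030517578]] [-196.17662603  105.015354  ]
```

View pics/c4.png

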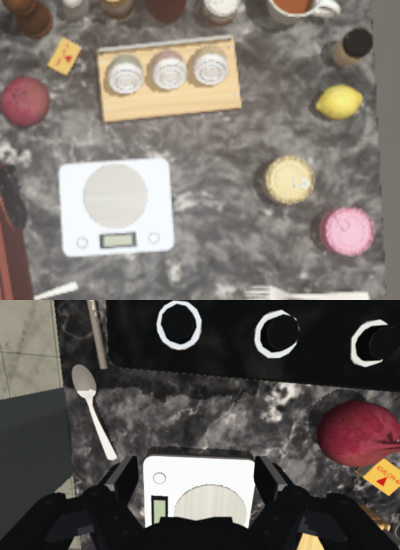

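The tin stands upright at shelf y = −170, so its near edge is 21 mm clear of the shelf's end; nothing else moved. The open gripper is now left of the scale, with its fingers along the scale's side. Descending.

Call:
{"op": "arm_command", "data": {"rows": [{"grip": 1,"x": 0,"y": 0,"z": -0.035,"wx": 0,"wy": 0,"wz": 0},{"grip": 1,"x": 0,"y": 0,"z": -0.035,"wx": 0,"wy": 0,"wz": 0},{"grip": 1,"x": 0,"y": 0,"z": -0.02,"wx": 0,"wy": 0,"wz": 0},{"grip": 1,"x": 0,"y": 0,"z": -0.01,"wx": 0,"wy": 0,"wz": 0},{"grip": 1,"x": 0,"y": 0,"z": -0.006,"wx": 0,"wy": 0,"wz": 0},{"grip": 1,"x": 0,"y": 0,"z": 0,"wx": 0,"wy": 0,"wz": 0}]}}

```text
clock: 6.57
tool_pos: [0.4959, 0.2094, 0.0135]
eef_rot: [-2.128, -2.31, 0.002]
wrist_force: [-0.2, -0.4, -0.3]
width: 0.999
gripper_force: 0.0
```

Call:
{"op": "arm_command", "data": {"rows": [{"grip": 1,"x": 0,"y": 0,"z": -0.001,"wx": 0,"wy": 0,"wz": 0},{"grip": 1,"x": 0,"y": 0,"z": -0.001,"wx": 0,"wy": 0,"wz": 0},{"grip": 1,"x": 0,"y": 0,"z": 0,"wx": 0,"wy": 0,"wz": 0}]}}

```text
clock: 6.82
tool_pos: [0.4972, 0.2108, 0.0137]
eef_rot: [2.126, 2.311, 0.003]
wrist_force: [-0.6, -0.4, -0.9]
width: 0.995
gripper_force: 0.0
```

Call:
{"op": "arm_command", "data": {"rows": [{"grip": 1,"x": 0,"y": 0,"z": -0.001,"wx": 0,"wy": 0,"wz": 0},{"grip": 1,"x": 0,"y": 0,"z": 0,"wx": 0,"wy": 0,"wz": 0}]}}

```text
clock: 6.98
tool_pos: [0.4964, 0.2108, 0.0119]
eef_rot: [2.126, 2.312, 0.002]
wrist_force: [0.2, -0.6, 0.3]
width: 0.998
gripper_force: 0.0
```

Call:
{"op": "arm_command", "data": {"rows": [{"grip": 1,"x": 0,"y": 0,"z": -0.001,"wx": 0,"wy": 0,"wz": 0},{"grip": 1,"x": 0,"y": 0,"z": -0.001,"wx": 0,"wy": 0,"wz": 0},{"grip": 1,"x": 0,"y": 0,"z": 0,"wx": 0,"wy": 0,"wz": 0}]}}

```text
clock: 7.23
tool_pos: [0.4958, 0.2106, 0.0091]
eef_rot: [-2.127, -2.312, 0.0]
wrist_force: [0.4, 0.2, 0.0]
width: 1.001
gripper_force: 0.0
```

Call:
{"op": "arm_command", "data": {"rows": [{"grip": 1,"x": 0,"y": 0,"z": -0.001,"wx": 0,"wy": 0,"wz": 0},{"grip": 1,"x": 0,"y": 0,"z": -0.001,"wx": 0,"wy": 0,"wz": 0},{"grip": 1,"x": 0,"y": 0,"z": 0,"wx": 0,"wy": 0,"wz": 0}]}}

```text
clock: 7.48
tool_pos: [0.4957, 0.2105, 0.007]
eef_rot: [-2.127, -2.312, 0.001]
wrist_force: [-1.1, -0.2, -0.4]
width: 0.997
gripper_force: 0.0
```

The tips clear the worktop; at about z = 9 mm they will meet the plate. I'll push sideways to the right along the shelf's −y.

Call:
{"op": "arm_command", "data": {"rows": [{"grip": 1,"x": 0.0008,"y": -0.01,"z": 0,"wx": 0,"wy": 0,"wz": 0},{"grip": 1,"x": 0.0008,"y": -0.01,"z": 0,"wx": 0,"wy": 0,"wz": 0},{"grip": 1,"x": 0.0006,"y": -0.007,"z": 0,"wx": 0,"wy": 0,"wz": 0},{"grip": 1,"x": 0.0005,"y": -0.006,"z": 0,"wx": 0,"wy": 0,"wz": 0},{"grip": 1,"x": 0.0005,"y": -0.006,"z": 0,"wx": 0,"wy": 0,"wz": 0},{"grip": 1,"x": 0.0005,"y": -0.006,"z": 0,"wx": 0,"wy": 0,"wz": 0},{"grip": 1,"x": 0.0005,"y": -0.006,"z": 0,"wx": 0,"wy": 0,"wz": 0},{"grip": 1,"x": 0.0005,"y": -0.006,"z": 0,"wx": 0,"wy": 0,"wz": 0},{"grip": 1,"x": 0.0005,"y": -0.006,"z": 0,"wx": 0,"wy": 0,"wz": 0},{"grip": 1,"x": 0.0005,"y": -0.006,"z": 0,"wx": 0,"wy": 0,"wz": 0}]}}

```text
clock: 8.32
tool_pos: [0.5017, 0.141, 0.0073]
eef_rot: [2.127, 2.312, 0.0]
wrist_force: [-0.2, 3.7, -0.8]
width: 1.0
gripper_force: 1.5
```

```bash
python3 - <<'E'
from h import *
im,c,r=scale_rect(); print(*[np.round(v,1).tolist() for v in r],toshelf(r[0]))
b=optics.snapshot("wrist")
cv2.imwrite("pics/c5.png",np.vstack([cv2.resize(im[100:280,220:460],(400,300)),cv2.resize(b,(400,250))])[:,:,::-1])
E
```

```text
[513.2, 31.9] [151.5, 167.4] 4.8 [[430.6000061035156, 109.0], [444.79998779296875, -57.79999923706055], [595.7000122070312, -45.099998474121094], [581.5999755859375, 121.69999694824219]] [-193.50538752   63.93080002]
```

View pics/c5.png

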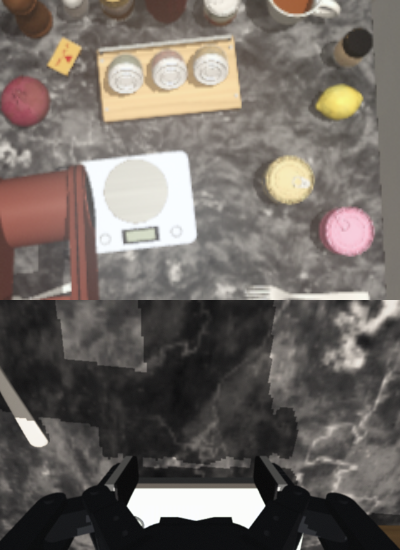

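The scale is being pushed and has aligned to 4.8° (the shelf is at 4.75°), its right edge near (197,240) in the crop. About 70 mm sideways remain.

Call:
{"op": "arm_command", "data": {"rows": [{"grip": 1,"x": 0.0005,"y": -0.006,"z": 0,"wx": 0,"wy": 0,"wz": 0},{"grip": 1,"x": 0.0005,"y": -0.006,"z": 0,"wx": 0,"wy": 0,"wz": 0},{"grip": 1,"x": 0.0005,"y": -0.006,"z": 0,"wx": 0,"wy": 0,"wz": 0},{"grip": 1,"x": 0.0005,"y": -0.006,"z": 0,"wx": 0,"wy": 0,"wz": 0},{"grip": 1,"x": 0.0005,"y": -0.006,"z": 0,"wx": 0,"wy": 0,"wz": 0},{"grip": 1,"x": 0.0005,"y": -0.006,"z": 0,"wx": 0,"wy": 0,"wz": 0},{"grip": 1,"x": 0.0005,"y": -0.006,"z": 0,"wx": 0,"wy": 0,"wz": 0},{"grip": 1,"x": 0.0005,"y": -0.006,"z": 0,"wx": 0,"wy": 0,"wz": 0},{"grip": 1,"x": 0.0005,"y": -0.006,"z": 0,"wx": 0,"wy": 0,"wz": 0},{"grip": 1,"x": 0.0005,"y": -0.005,"z": 0,"wx": 0,"wy": 0,"wz": 0}]}}

```text
clock: 9.25
tool_pos: [0.5067, 0.082, 0.0074]
eef_rot: [-2.127, -2.312, -0.0]
wrist_force: [0.0, 4.6, 2.3]
width: 1.001
gripper_force: 2.3
```

```bash
python3 - <<'E'
from h import *
im,c,r=scale_rect(); print(*[np.round(v,1).tolist() for v in r]); b=r[3]
m=b[np.argsort(b[:,1])[:2]].mean(0); print("right edge",toshelf(m)); s=sensors.get_state(); print(toshelf(np.array(s["tool_pos"])[:2]*1000))
E
```

```text
[518.0, -23.3] [151.1, 175.2] 4.8 [[435.3999938964844, 57.79999923706055], [449.8999938964844, -116.80000305175781], [600.5, -104.30000305175781], [586.0, 70.30000305175781]]
right edge [-193.30759818  -79.08215781]
[-195.71571033  113.49518727]
```

Call:
{"op": "arm_command", "data": {"rows": [{"grip": 1,"x": 0.0005,"y": -0.0055,"z": 0,"wx": 0,"wy": 0,"wz": 0},{"grip": 1,"x": 0.0004,"y": -0.0052,"z": 0,"wx": 0,"wy": 0,"wz": 0},{"grip": 1,"x": 0,"y": 0,"z": 0,"wx": 0,"wy": 0,"wz": 0},{"grip": 1,"x": -0.001,"y": 0.012,"z": 0,"wx": 0,"wy": 0,"wz": 0},{"grip": 1,"x": -0.002,"y": 0.023,"z": 0,"wx": 0,"wy": 0,"wz": 0},{"grip": 1,"x": 0,"y": 0.015,"z": 0.015,"wx": 0,"wy": 0,"wz": 0},{"grip": 1,"x": 0,"y": 0,"z": 0.035,"wx": 0,"wy": 0,"wz": 0},{"grip": 1,"x": 0,"y": 0,"z": 0.035,"wx": 0,"wy": 0,"wz": 0},{"grip": 1,"x": -0.008,"y": -0.012,"z": 0.025,"wx": 0,"wy": 0,"wz": 6.5},{"grip": 1,"x": -0.008,"y": -0.013,"z": 0,"wx": 0,"wy": 0,"wz": 6.5}]}}

```text
clock: 10.13
tool_pos: [0.4925, 0.0979, 0.1234]
eef_rot: [1.837, 2.538, 0.009]
wrist_force: [1.0, -0.5, 0.3]
width: 0.999
gripper_force: 0.0
```

Call:
{"op": "arm_command", "data": {"rows": [{"grip": 1,"x": -0.007,"y": -0.0115,"z": 0,"wx": 0,"wy": 0,"wz": 6.5},{"grip": 1,"x": -0.007,"y": -0.0115,"z": 0,"wx": 0,"wy": 0,"wz": 6.5},{"grip": 1,"x": -0.007,"y": -0.0115,"z": 0,"wx": 0,"wy": 0,"wz": 6.5},{"grip": 1,"x": -0.007,"y": -0.0115,"z": 0,"wx": 0,"wy": 0,"wz": 6.5},{"grip": 1,"x": -0.007,"y": -0.0115,"z": 0,"wx": 0,"wy": 0,"wz": 6.5},{"grip": 1,"x": -0.007,"y": -0.0115,"z": 0,"wx": 0,"wy": 0,"wz": 6.5},{"grip": 1,"x": -0.007,"y": -0.0115,"z": 0,"wx": 0,"wy": 0,"wz": 6.5},{"grip": 1,"x": -0.007,"y": -0.0115,"z": 0,"wx": 0,"wy": 0,"wz": 6.5},{"grip": 1,"x": -0.007,"y": -0.0115,"z": 0,"wx": 0,"wy": 0,"wz": 6.5},{"grip": 1,"x": -0.007,"y": -0.0115,"z": 0,"wx": 0,"wy": 0,"wz": 6.5}]}}

```text
clock: 10.97
tool_pos: [0.4179, -0.0182, 0.1171]
eef_rot: [-0.188, -3.136, 0.001]
wrist_force: [0.6, 0.3, 0.6]
width: 1.002
gripper_force: 0.0
```

```bash
cat >> h.py <<'E'
from scipy.spatial.transform import Rotation
def rep():
    im,c,r=scale_rect(); b=r[3]
    print("scale",np.round(r[1],1),round(r[2],2),np.round([toshelf(q) for q in b],1).tolist())
    s=sensors.get_state(); R=Rotation.from_rotvec(s["eef_rot"]).as_matrix()
    p=np.array(s["tool_pos"]); print("tcp",p.round(4),toshelf(p[:2]*1000),"yhead",np.degrees(np.arctan2(R[1,1],R[0,1])),"tilt",R[:,2].round(4),s["qpos"].round(2) if hasattr(s["qpos"],"round") else s["qpos"])
    return im
E
python3 -c "
from h import *
rep(); t=tin(); print(toshelf(t[3]))"
```

```text
scale [150.8 180.7] 4.44 [[-268.3, 90.4], [-269.3, -90.4], [-118.5, -91.2], [-117.5, 89.5]]
tcp [ 0.417  -0.0195  0.1169] [-293.63419647   20.59957767] yhead 83.57212302955199 tilt [-0.0017 -0.0017 -1.    ] [-0.23 -0.16  2.16 -0.    1.14 -1.69]
[-183.38237724 -171.68438147]
```

The scale sits at shelf y ≈ 0 and 4.4°. Next I'll finish the turn and lower behind its display edge.

Call:
{"op": "arm_command", "data": {"rows": [{"grip": 1,"x": -0.007,"y": -0.011,"z": 0,"wx": 0,"wy": 0,"wz": 5.6},{"grip": 1,"x": -0.0076,"y": -0.011,"z": 0,"wx": 0,"wy": 0,"wz": 5.6},{"grip": 1,"x": 0,"y": 0,"z": -0.035,"wx": 0,"wy": 0,"wz": 0},{"grip": 1,"x": 0,"y": 0,"z": -0.035,"wx": 0,"wy": 0,"wz": 0},{"grip": 1,"x": 0,"y": 0,"z": -0.02,"wx": 0,"wy": 0,"wz": 0},{"grip": 1,"x": 0,"y": 0,"z": -0.01,"wx": 0,"wy": 0,"wz": 0},{"grip": 1,"x": 0,"y": 0,"z": -0.005,"wx": 0,"wy": 0,"wz": 0},{"grip": 1,"x": 0,"y": 0,"z": 0,"wx": 0,"wy": 0,"wz": 0}]}}

```text
clock: 11.73
tool_pos: [0.4032, -0.0393, 0.0112]
eef_rot: [0.106, -3.137, -0.001]
wrist_force: [-0.4, -0.2, 0.5]
width: 1.005
gripper_force: 0.0
```

```bash
python3 -c "
from h import *
s=sensors.get_state(); R=Rotation.from_rotvec(s['eef_rot']).as_matrix(); p=np.array(s['tool_pos']); print(p,toshelf(p[:2]*1000),np.degrees(np.arctan2(R[1,1],R[0,1])))"
```

```text
[ 0.40322998 -0.03928709  0.01123452] [-308.98031218    2.06291905] 93.875782023195
```

Call:
{"op": "arm_command", "data": {"rows": [{"grip": 1,"x": 0.0082,"y": -0.0013,"z": -0.003,"wx": 0,"wy": 0,"wz": 0.8},{"grip": 1,"x": 0.008,"y": 0.0007,"z": 0,"wx": 0,"wy": 0,"wz": 0},{"grip": 1,"x": 0.006,"y": 0.0005,"z": 0,"wx": 0,"wy": 0,"wz": 0},{"grip": 1,"x": 0.006,"y": 0.0005,"z": 0,"wx": 0,"wy": 0,"wz": 0},{"grip": 1,"x": 0.006,"y": 0.0005,"z": 0,"wx": 0,"wy": 0,"wz": 0},{"grip": 1,"x": 0.006,"y": 0.0005,"z": 0,"wx": 0,"wy": 0,"wz": 0},{"grip": 1,"x": 0.006,"y": 0.0005,"z": 0,"wx": 0,"wy": 0,"wz": 0},{"grip": 1,"x": 0.006,"y": 0.0005,"z": 0,"wx": 0,"wy": 0,"wz": 0},{"grip": 1,"x": 0.006,"y": 0.0005,"z": 0,"wx": 0,"wy": 0,"wz": 0},{"grip": 1,"x": 0.006,"y": 0.0005,"z": 0,"wx": 0,"wy": 0,"wz": 0}]}}

```text
clock: 12.57
tool_pos: [0.4667, -0.0364, 0.0091]
eef_rot: [0.131, -3.134, -0.001]
wrist_force: [-7.7, -0.9, 6.5]
width: 1.0
gripper_force: 4.0
```

```bash
python3 -c "
from h import *
im=rep(); b=optics.snapshot('scene')
cv2.imwrite('pics/c6.png',np.vstack([cv2.resize(im[100:280,220:460],(400,300)),cv2.resize(b[110:270,220:460],(400,267))])[:,:,::-1])"
```

```text
scale [132.  180.5] 5.17 [[-220.6, 89.8], [-219.3, -90.6], [-87.3, -89.7], [-88.6, 90.8]]
tcp [ 0.4684 -0.0366  0.0094] [-243.80964963   -0.62517101] yhead 94.76388058747149 tilt [-1.8e-03  1.0e-04 -1.0e+00] [-0.25  0.17  2.08 -0.    0.89 -1.9 ]
```

View pics/c6.png

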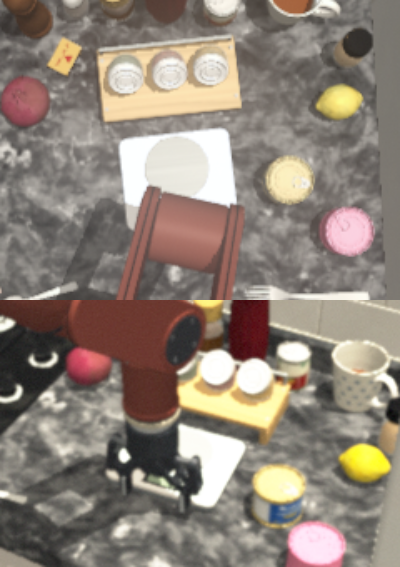

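The scale is square (5.2° against 4.75°) and centred (edges at −90 / +90.5), its far edge at shelf x ≈ −88 mm, and the tin is clear. I'll continue straight in, slightly lower.

Call:
{"op": "arm_command", "data": {"rows": [{"grip": 1,"x": 0.004,"y": 0.0003,"z": -0.001,"wx": 0,"wy": 0,"wz": 0},{"grip": 1,"x": 0.006,"y": 0.0005,"z": -0.001,"wx": 0,"wy": 0,"wz": 0},{"grip": 1,"x": 0.006,"y": 0.0005,"z": 0,"wx": 0,"wy": 0,"wz": 0},{"grip": 1,"x": 0.006,"y": 0.0005,"z": 0,"wx": 0,"wy": 0,"wz": 0},{"grip": 1,"x": 0.006,"y": 0.0005,"z": 0,"wx": 0,"wy": 0,"wz": 0},{"grip": 1,"x": 0.006,"y": 0.0005,"z": 0,"wx": 0,"wy": 0,"wz": 0},{"grip": 1,"x": 0.006,"y": 0.0005,"z": 0,"wx": 0,"wy": 0,"wz": 0},{"grip": 1,"x": 0.006,"y": 0.0005,"z": 0,"wx": 0,"wy": 0,"wz": 0},{"grip": 1,"x": 0.006,"y": 0.0005,"z": 0,"wx": 0,"wy": 0,"wz": 0},{"grip": 1,"x": 0.006,"y": 0.0005,"z": 0,"wx": 0,"wy": 0,"wz": 0}]}}

```text
clock: 13.5
tool_pos: [0.5267, -0.0318, 0.0072]
eef_rot: [0.131, -3.139, -0.0]
wrist_force: [-2.1, 0.0, -1.8]
width: 1.001
gripper_force: 1.2
```

```bash
python3 -c "
from h import *
rep(); print(sensors.get_state()['wrist_force'])"
```

```text
scale [ 84.4 180.6] 4.64 [[-144.2, 89.8], [-144.6, -90.8], [-60.2, -91.0], [-59.8, 89.6]]
tcp [ 0.5281 -0.032   0.0077] [-183.8782452    -1.01927791] yhead 94.77777680477905 tilt [ 1.9e-03 -2.0e-04 -1.0e+00] [-0.21  0.29  1.93  0.    0.92 -1.86]
[-0.22421182  0.25653302  0.5106909 ]
```

Call:
{"op": "arm_command", "data": {"rows": [{"grip": 1,"x": 0.006,"y": 0.0005,"z": 0,"wx": 0,"wy": 0,"wz": 0},{"grip": 1,"x": 0.006,"y": 0.0005,"z": 0,"wx": 0,"wy": 0,"wz": 0},{"grip": 1,"x": 0.006,"y": 0.0005,"z": 0,"wx": 0,"wy": 0,"wz": 0},{"grip": 1,"x": 0.006,"y": 0.0005,"z": 0,"wx": 0,"wy": 0,"wz": 0},{"grip": 1,"x": 0.006,"y": 0.0005,"z": 0,"wx": 0,"wy": 0,"wz": 0},{"grip": 1,"x": 0.006,"y": 0.0005,"z": 0,"wx": 0,"wy": 0,"wz": 0},{"grip": 1,"x": 0.006,"y": 0.0005,"z": 0,"wx": 0,"wy": 0,"wz": 0},{"grip": 1,"x": 0.006,"y": 0.0005,"z": 0,"wx": 0,"wy": 0,"wz": 0},{"grip": 1,"x": 0.006,"y": 0.0005,"z": 0,"wx": 0,"wy": 0,"wz": 0},{"grip": 1,"x": 0.006,"y": 0.0005,"z": 0,"wx": 0,"wy": 0,"wz": 0}]}}

```text
clock: 14.38
tool_pos: [0.5864, -0.0269, 0.0074]
eef_rot: [0.131, -3.138, 0.0]
wrist_force: [-6.4, -1.0, 3.1]
width: 1.003
gripper_force: 2.8
```

Call:
{"op": "arm_command", "data": {"rows": [{"grip": 1,"x": 0.002,"y": 0.0002,"z": 0,"wx": 0,"wy": 0,"wz": 0},{"grip": 1,"x": 0.002,"y": 0.0002,"z": 0,"wx": 0,"wy": 0,"wz": 0},{"grip": 1,"x": 0.002,"y": 0.0001,"z": 0,"wx": 0,"wy": 0,"wz": 0},{"grip": 1,"x": 0.002,"y": 0.0002,"z": 0,"wx": 0,"wy": 0,"wz": 0}]}}

```text
clock: 14.72
tool_pos: [0.5937, -0.0263, 0.0075]
eef_rot: [0.131, -3.137, 0.0]
wrist_force: [-7.0, -0.5, 5.4]
width: 0.998
gripper_force: 3.4
```

```bash
python3 -c "
from h import *
rep(); print(sensors.get_state()['wrist_force'])"
```

```text
scale [16.2 16.2] 88.43 [[-211.6, -12.5], [-195.5, -14.2], [-193.7, 1.9], [-209.8, 3.7]]
tcp [ 0.5943 -0.0262  0.0076] [-117.43178175   -0.80120733] yhead 94.78643181300936 tilt [-3.e-04 -1.e-04 -1.e+00] [-0.18  0.43  1.75 -0.    0.96 -1.83]
[-3.15244459 -0.04094191 -0.38654184]
```

Not at the stop yet (the sliding force is still about 7 N). Continuing slowly and watching the force.

Call:
{"op": "arm_command", "data": {"rows": [{"grip": 1,"x": 0.0015,"y": 0.0001,"z": 0,"wx": 0,"wy": 0,"wz": 0},{"grip": 1,"x": 0.0015,"y": 0.0001,"z": 0,"wx": 0,"wy": 0,"wz": 0},{"grip": 1,"x": 0.0015,"y": 0.0002,"z": 0,"wx": 0,"wy": 0,"wz": 0}]}}

```text
clock: 15.02
tool_pos: [0.5983, -0.0259, 0.0075]
eef_rot: [0.131, -3.138, 0.0]
wrist_force: [-6.3, -1.2, 4.8]
width: 0.998
gripper_force: 3.2
```

Call:
{"op": "arm_command", "data": {"rows": [{"grip": 1,"x": 0.0015,"y": 0.0001,"z": 0,"wx": 0,"wy": 0,"wz": 0},{"grip": 1,"x": 0.0015,"y": 0.0001,"z": 0,"wx": 0,"wy": 0,"wz": 0}]}}

```text
clock: 15.18
tool_pos: [0.6013, -0.0257, 0.0075]
eef_rot: [0.131, -3.138, 0.0]
wrist_force: [-6.2, -0.2, 4.5]
width: 1.0
gripper_force: 3.3
```

Call:
{"op": "arm_command", "data": {"rows": [{"grip": 1,"x": 0.0015,"y": 0.0001,"z": 0,"wx": 0,"wy": 0,"wz": 0},{"grip": 1,"x": 0.0015,"y": 0.0002,"z": 0,"wx": 0,"wy": 0,"wz": 0}]}}

```text
clock: 15.35
tool_pos: [0.6039, -0.0254, 0.0074]
eef_rot: [0.131, -3.137, -0.0]
wrist_force: [-13.1, -2.5, 9.2]
width: 1.002
gripper_force: 6.7
```

Call:
{"op": "arm_command", "data": {"rows": [{"grip": 1,"x": 0.001,"y": 0.0001,"z": 0,"wx": 0,"wy": 0,"wz": 0},{"grip": 1,"x": 0.001,"y": 0.0001,"z": 0,"wx": 0,"wy": 0,"wz": 0}]}}

```text
clock: 15.52
tool_pos: [0.6039, -0.0254, 0.0073]
eef_rot: [0.131, -3.132, -0.0]
wrist_force: [-17.7, -2.6, 14.9]
width: 0.997
gripper_force: 9.6
```

The force is rising while the TCP has stalled at shelf x ≈ −108, which is the stop. One more small press to square it, then I'll back off and look.

Call:
{"op": "arm_command", "data": {"rows": [{"grip": 1,"x": 0.001,"y": 0.0001,"z": 0,"wx": 0,"wy": 0,"wz": 0},{"grip": 1,"x": 0,"y": 0,"z": 0,"wx": 0,"wy": 0,"wz": 0}]}}

```text
clock: 15.68
tool_pos: [0.6039, -0.0253, 0.0073]
eef_rot: [0.131, -3.13, -0.0]
wrist_force: [-20.1, -2.3, 16.3]
width: 0.997
gripper_force: 10.2
```

Call:
{"op": "arm_command", "data": {"rows": [{"grip": 1,"x": -0.004,"y": -0.0003,"z": 0,"wx": 0,"wy": 0,"wz": 0},{"grip": 1,"x": -0.015,"y": -0.0012,"z": 0,"wx": 0,"wy": 0,"wz": 0},{"grip": 1,"x": -0.03,"y": -0.0025,"z": 0,"wx": 0,"wy": 0,"wz": 0},{"grip": 1,"x": -0.02,"y": 0,"z": 0.03,"wx": 0,"wy": 0,"wz": 0},{"grip": 1,"x": -0.01,"y": 0.02,"z": 0.035,"wx": 0,"wy": 0,"wz": 0},{"grip": 1,"x": -0.01,"y": 0.035,"z": 0.02,"wx": 0,"wy": 0,"wz": 0},{"grip": 1,"x": -0.01,"y": 0.04,"z": 0.02,"wx": 0,"wy": 0,"wz": 0},{"grip": 1,"x": -0.01,"y": 0.04,"z": 0.02,"wx": 0,"wy": 0,"wz": 0},{"grip": 1,"x": -0.01,"y": 0.04,"z": 0.02,"wx": 0,"wy": 0,"wz": 0},{"grip": 1,"x": -0.01,"y": 0.04,"z": 0,"wx": 0,"wy": 0,"wz": 0}]}}

```text
clock: 16.52
tool_pos: [0.4847, 0.1773, 0.1522]
eef_rot: [-0.129, 3.128, 0.003]
wrist_force: [0.9, 1.0, 0.3]
width: 0.999
gripper_force: 0.0
```

Call:
{"op": "arm_command", "data": {"rows": [{"grip": 1,"x": -0.01,"y": 0.04,"z": 0.02,"wx": 0,"wy": 0,"wz": 0},{"grip": 1,"x": -0.01,"y": 0.04,"z": 0.02,"wx": 0,"wy": 0,"wz": 0},{"grip": 1,"x": -0.01,"y": 0.04,"z": 0,"wx": 0,"wy": 0,"wz": 0},{"grip": 1,"x": 0,"y": 0,"z": 0,"wx": 0,"wy": 0,"wz": 0}]}}

```text
clock: 16.85
tool_pos: [0.4529, 0.2951, 0.186]
eef_rot: [-0.139, 3.133, 0.01]
wrist_force: [0.0, -1.3, -0.6]
width: 1.001
gripper_force: 0.0
```

```bash
python3 - <<'E'
from h import *
im=rep(); t=tin(); print("tin",toshelf(t[3]))
b=optics.snapshot("scene")
cv2.imwrite("pics/c7.png",np.vstack([cv2.resize(im[80:280,210:460],(600,300)) if 0 else cv2.resize(im[80:250,220:450],(406,300)),cv2.resize(b[100:300,230:500],(406,300))])[:,:,::-1])
E
```

```text
scale [41.8 74.4] 4.78 [[-101.7, 89.8], [-101.7, 15.4], [-59.9, 15.4], [-59.9, 89.8]]
tcp [0.4532 0.292  0.1848] [-231.72459416  328.0715577 ] yhead 95.10032346980422 tilt [ 0.0041  0.003  -1.    ] [ 0.43  0.06  1.81  0.    1.26 -1.23]
tin [-186.57752777 -169.76583119]
```

View pics/c7.png

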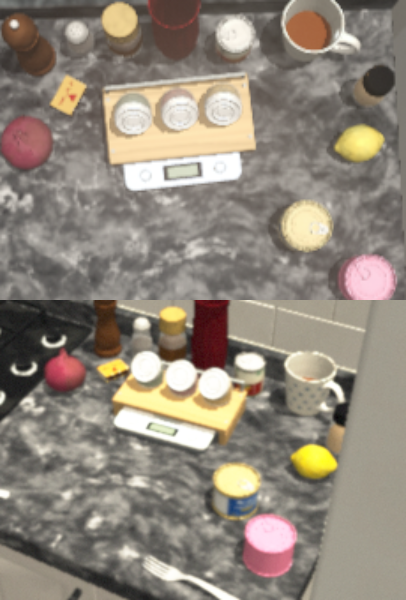

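The scale is home: its near edge lies parallel to the shelf front (4.78° against 4.75°), about 41 mm is still out, and it stopped hard against the back. The tin stands upright past the right end at (306,225) in the upper crop, the jars haven't moved, and the arm is clear.

```bash
python3 -c "
from plant import ctrl
print(ctrl.hand_in())"
```

```text
the job is handed in; nothing more can be done
None
```

The job is handed in: the tin stands upright about 20 mm past the shelf's right end, and the scale is pushed in square until it stopped hard at the back of the bay, with nothing else seen to move.

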